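# Tare the bench scale through its recessed key

## Task

Tare the bench scale that carries the steel bowl: with a fingertip push its blue shutter all the way open, reach down into the well and press the sunken green key fully down for a moment, then let it spring back up and push the shutter fully closed again. Nothing is to be picked up: leave the bowl on its pan, the other scale's shutter and key, and all the things standing about where they are.

Things in the scene. Friction and masses are not known exactly. Their poses are not given: they have to be found in the camera images.
- scale_a: Bench scale A (the one with the steel bowl). White, fixed, 280 (own x) x 220 mm (own y); origin: centre of its underside, on the table. Its own -x side faces the robot, turned up to 0.25 rad. There a flat panel, top 60 mm high, holds the shuttered well at own x -95, y -35 mm. Behind, the steel pan, 184 x 200 mm, centre own x +46, top 66 mm high. The two alike scales may swap sides.
- well_a (a point): Centre of the mouth of the well of scale A, level with the panel's top, 60 mm above the table; axes as the scale's. Square well, 44 x 44 mm, 30 mm deep, below the shutter. Does not move with the shutter.
- tare_a (a joint): Green round tare key on the floor of the well of scale A, 26 mm across: travel in m, 0 = up, 0.005 = fully down. A spring lifts it; about 1 N starts it, about 4.5 N presses it fully down.
- tare_a_top (a point): Centre of the key's top face (moves with it), in the middle of the well. At rest 22 mm below the panel's top, 38 mm above the table; fully pressed 33 mm above the table, 3 mm above the well's floor.
- shutter_a (a joint): Blue shutter over the well of scale A: slide in m along the scale's own +y, 0 = fully closed, 0.060 = fully open, firm stops at both ends; starts between 0 and 0.018. Stays where left, friction about 1.5 N. The well is wholly uncovered from 0.049 on.
- shutter_a_ridge (a point): Centre of the ridge's top edge on that shutter (moves with it). Plate 58 (scale x) x 54 mm (scale y), top 64 mm above the table; the upright ridge across its middle is 46 mm long (scale x), 8 mm thick (scale y), top 82 mm above the table. Push the ridge's side along scale y. When closed it stands over the well's centre.
- scale_b: Bench scale B (the one with the amber jar; leave alone). White, fixed, 280 (own x) x 220 mm (own y); origin: centre of its underside, on the table. Its own -x side faces the robot, turned up to 0.25 rad. There a flat panel, top 60 mm high, holds the shuttered well at own x -95, y -35 mm. Behind, the steel pan, 184 x 200 mm, centre own x +46, top 66 mm high. The two alike scales may swap sides.
- well_b (a point): Centre of the mouth of the well of scale B, level with the panel's top, 60 mm above the table; axes as the scale's. Square well, 44 x 44 mm, 30 mm deep, below the shutter. Does not move with the shutter.
- tare_b (a joint): Green round tare key on the floor of the well of scale B, 26 mm across: travel in m, 0 = up, 0.005 = fully down. A spring lifts it; about 1 N starts it, about 4.5 N presses it fully down; same size and working as on scale A.
- tare_b_top (a point): Centre of the key's top face (moves with it), in the middle of the well. At rest 22 mm below the panel's top, 38 mm above the table; fully pressed 33 mm above the table, 3 mm above the well's floor.
- shutter_b (a joint): Blue shutter over the well of scale B: slide in m along the scale's own +y, 0 = fully closed, 0.060 = fully open, firm stops at both ends; starts between 0 and 0.018. Stays where left, friction about 1.5 N. The well is wholly uncovered from 0.049 on; same size and working as on scale A.
- shutter_b_ridge (a point): Centre of the ridge's top edge on that shutter (moves with it). Plate 58 (scale x) x 54 mm (scale y), top 64 mm above the table; the upright ridge across its middle is 46 mm long (scale x), 8 mm thick (scale y), top 82 mm above the table. Push the ridge's side along scale y. When closed it stands over the well's centre.
- bowl: Steel bowl on the pan of scale A, 104 mm across the rim, 38 mm tall; origin at the centre of its underside, z up. Loose; marks the scale to be tared.
- jar: Amber glass jar with a white lid on the pan of scale B, 52 mm across, 65 mm tall; origin at the centre of its underside. Loose.
- bottle_1: White plastic bottle with a green cap, 64 mm across, 150 mm tall, standing on the table at one side; origin at the centre of its underside. Loose bystander.
- bottle_2: White plastic bottle with a blue cap, 64 mm across, 150 mm tall, standing on the table at one side; origin at the centre of its underside. Loose bystander.
- weight: Brass calibration weight, 38 mm across, 58 mm tall, standing on the table at one side; origin at the centre of its underside. Loose bystander.
- tape: Orange plastic roll, 60 mm across, 25 mm tall, lying on the table at one side; origin at the centre of its underside. Loose bystander.

How it is judged:
On the way, in this order (a step that is already met when the one before it is completed fails the run):
1. the shutter of scale A is pushed open (at least 50 of its 60 mm) (value of joint shutter_a above 0.05 m), for 0.1 s.
2. the tare key of scale A is pressed fully down (at least 4 of its 5 mm) for a moment (value of joint tare_a above 0.004 m), for 0.1 s.
3. the key has come back up (value of joint tare_a below 0.001 m), for 0.1 s.
4. the shutter of scale A is pushed closed again (within 4 mm) (value of joint shutter_a below 0.004 m), for 0.2 s.
At the end, for the whole second after the job is handed in: The shutter of scale A is closed (within 4 mm), its key is up again, the key and shutter of scale B are as they were (shutter within 10 mm), the bowl and jar are at rest on their pans, and no loose thing stands more than 15 mm from where it started (value of joint shutter_a below 0.004 m and value of joint each of tare_a, tare_b below 0.001 m and not (distance of shutter_b_ridge from where it was at the start of the episode above 0.01 m) and not (distance of bowl from where it was at the start of the episode above 0.015 m) and not (distance of jar from where it was at the start of the episode above 0.015 m) and not (distance of bottle_1 from where it was at the start of the episode above 0.015 m) and not (distance of bottle_2 from where it was at the start of the episode above 0.015 m) and not (distance of weight from where it was at the start of the episode above 0.015 m) and not (distance of tape from where it was at the start of the episode above 0.015 m) and linear speed of each of bowl, jar below 0.02 m/s); the robot touches nothing.
It fails at once if the tare key of the other scale is pressed (value of joint tare_b above 0.002 m).
It fails at once if the shutter of the other scale is moved more than 10 mm (distance of shutter_b_ridge from where it was at the start of the episode above 0.01 m).
It fails at once if the bowl is lifted, carried or shoved more than 15 mm (distance of bowl from where it was at the start of the episode above 0.015 m).
It fails at once if the jar is lifted, carried or shoved more than 15 mm (distance of jar from where it was at the start of the episode above 0.015 m).
It fails at once if another loose thing is lifted, knocked or moved more than 15 mm (distance of any of bottle_1, bottle_2, weight, tape from where it was at the start of the episode above 0.015 m).
It also fails if it takes over 51 s, if anything falls off the work surface, if the arm or the gripper's body presses on something with over 40 N, if the wrist force passes 120 N, or if a joint passes its speed limit or range.

## Robot

A 7-joint arm with a two-finger parallel gripper is mounted at the origin on the work surface. World frame = base frame: x ahead of the robot, y to its left, z up, the work surface at z = 0. Lengths are in m, angles in rad, forces in N, time in s.
With the tool pointing down it reaches from about 0.4 to 0.85 m from the base axis. Payload 10.4 kg.
Tool frame: the origin (TCP) lies at the centre of the arm's flange, where the gripper is bolted on; the fingertips stand 182 mm ahead of it and the grasp point (between the pads) lies 164 mm ahead of it; z points along the fingers, y is the line along which they close (so a half turn about z gives the same grasp; the last joint's range is limited). The gripper opens to 87 mm and grips with 3 to 60 N. Pads are 19 mm wide; open, the fingers measure 117 mm over their backs; the gripper's body (75 mm by 190 mm) begins 51 mm behind the grasp point.
Start: joints at [-1.191, 0.332, -0.065, 1.46, 0.022, 1.35, -0.088], TCP at [0.245, 0.575, 0.405] pointing down, gripper open.
Joint ranges: [-2.6, 2.6], [-0.5, 2.12], [-1.47, 1.34], [0.16, 2.42], [-1.27, 4.41], [0.06, 2.06], [-2.6, 2.6]. Speed limits (rad/s): [2.22, 2.22, 2.79, 2.79, 3.14, 3.14, 3.14].

## Interface

Orientations are given as a unit quaternion [x, y, z, w].
In Python, from bench import r, eyes, job gives the robot as it stands. The module is installed in compiled form; this text tells all that it offers.
- The arm moves only by the shell command python3 -m inch 'ROWS' [OPENING] [FORCE]. ROWS is JSON, a list of rows, each a list of 6 numbers: the shift along the tool's x, y, z normalised to -1 to 1, where 1 is 4 cm, then the turn, a rotation vector about the tool's x, y, z normalised to -1 to 1, where 1 is 0.12 rad. In form: [[x, y, z, wx, wy, wz], ...]. A call has exactly 5 rows; each row shifts and turns the commanded pose from where the row before left it, along the tool's axes as they then stand; what a row does not reach is not made up. A row lasts 1/12 s, in which the tool goes at most 41.7 mm and 7.16 degrees, less where a joint would pass 70% of its speed; a pose out of reach is approached as far as the arm can. A call with a number of a shift or a turn outside -1 to 1 is refused whole. A call with a gripper value outside its range is refused whole. OPENING is the gripper command: -1 is shut, 1 is fully open, values between are in proportion, set as the call begins (- or left out, the last holds). The fingers move at their own pace and stop on an object; FORCE is the grip in N (left out, the last holds). Time passes only in rows, so rows that do not move let the fingers close, or fill a call up. It gives the time, the measured TCP pose, the force, the opening and the grip force at its end, in the units of the state.
- r.read_state(): the state, without advancing time (a new reading comes with each control period).
- eyes.camera(name): name is "scene" or "top" or "wrist"; returns a dict with "pixels" (400x640x3 uint8, red, green, blue), "fx", "fy", "cx", "cy" (pixels), "extrinsics" (4x4, takes a point from camera to world coordinates). Camera axes: x right, y down, z forward; pixel columns grow to the right and rows downward; lengths in m; the calibration is good to about 2 mm. The wrist camera is an equidistant fisheye: a pixel r from the principal point sees the ray r / f radians off the axis. A picture is of the moment at which its call begins. There is no depth.
- job.close_job(): hands the job in; it is judged then, once.
The state is a dict: "time": time; "joint_positions": joint angles; "joint_vel": joint speeds; "joint_torque": joint torques, N m; "ee_pos": TCP position; "eef_rot": TCP orientation; "ft_force": force on the tool from outside, world axes, zero at the start; "torque": the same for the moment, N m; "width": finger opening in m; "grip_force": force on a finger pad.
Only numpy, scipy, OpenCV 4.12 (cv2) and the standard library are available. Lean on these libraries where they do the work, as an engineer would, in place of code of your own. Each camera call takes 0.05 s, during which the arm holds its last target. There are 200 camera calls.

## Working session

There is one attempt and no reset: what is moved stays moved. The work goes in short steps, Python scripts to look and compute and a shell command to move; the robot and the scene stay as the last step left them, time stands still between calls to the robot, and variables do not carry over. Pictures are saved under pics/ and viewed, at most 10 in all, crops included, and the job is handed in when it is done.

```bash
mkdir -p pics; python3 - <<'E'
from bench import r,eyes
import cv2,numpy as np
s=r.read_state();print({k:np.round(v,3).tolist() for k,v in s.items()})
for n in("top","scene"):
    c=eyes.camera(n);cv2.imwrite(f"pics/{n}0.png",c["pixels"][:,:,::-1]);np.savez(f"{n}0.npz",**c)
    print(n,c["fx"],c["cx"],c["cy"],np.round(c["extrinsics"],3).tolist())
E
```

```text
{'time': 0.0, 'joint_positions': [-1.191, 0.333, -0.065, 1.461, 0.022, 1.35, -0.088], 'joint_vel': [-0.0, 0.002, -0.0, -0.0, -0.001, 0.001, -0.001], 'joint_torque': [-0.0, -62.327, 0.024, -38.989, -0.062, 0.04, 0.0], 'ee_pos': [0.245, 0.575, 0.404], 'eef_rot': [0.2, 0.98, -0.001, -0.0], 'ft_force': [-0.392, -0.209, -0.63], 'torque': [-0.013, 0.06, 0.008], 'grip_force': 0.0, 'width': 0.087}
top 372.50938983419445 320.56806703956136 200.74047257893935 [[-0.006, -0.997, 0.081, 0.398], [-1.0, 0.006, 0.004, 0.007], [-0.004, -0.081, -0.997, 1.291], [0.0, 0.0, 0.0, 1.0]]
scene 383.9390786003522 315.8667955839239 196.89243609892486 [[0.808, 0.331, -0.487, 1.069], [0.589, -0.462, 0.663, -0.781], [-0.006, -0.823, -0.568, 0.734], [0.0, 0.0, 0.0, 1.0]]
```

View pics/top0.png

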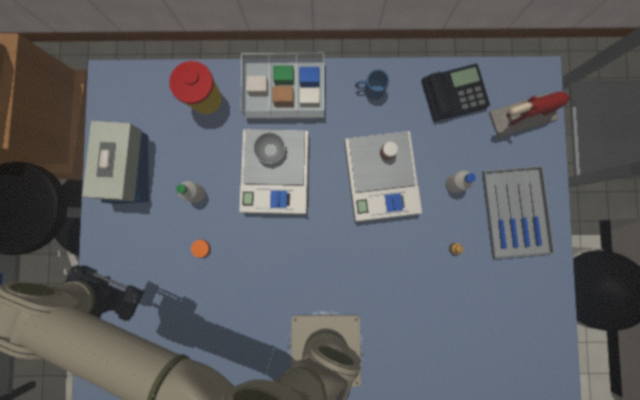

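View pics/scene0.png

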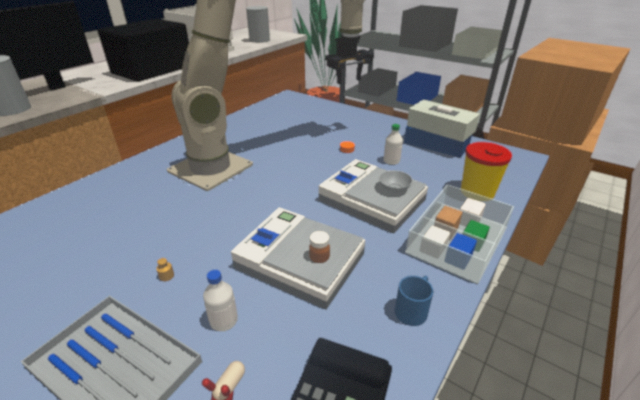

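The top view shows scale A (bowl) on the left at px (275,170), its blue shutter at about (280,200) and display at (248,198). Scale B (jar) is on the right, with bottle 1 at (190,192) and the tape at (200,249).

```bash
cat > h.py <<'E'
import numpy as np,cv2
def ray(c,u,v,fish=False):
    x=np.array([(u-c["cx"])/c["fx"],(v-c["cy"])/c["fy"]])
    if fish:
        t=np.linalg.norm(x); d=np.r_[x/t*np.sin(t),np.cos(t)]
    else: d=np.r_[x,1]
    E=np.asarray(c["extrinsics"]); return E[:3,3],E[:3,:3]@d
def onz(c,u,v,z,fish=False):
    o,d=ray(c,u,v,fish); return o+d*(z-o[2])/d[2]
E
python3 - <<'E'
from h import *
c=np.load("top0.npz");im=c["pixels"];
hsv=cv2.cvtColor(im,cv2.COLOR_RGB2HSV)
x0,y0=225,120
sub=im[y0:225,x0:325].astype(int);h=hsv[y0:225,x0:325]
blue=((h[...,0]>105)&(h[...,0]<130)&(h[...,1]>150)).astype(np.uint8)
n,l,st,ce=cv2.connectedComponentsWithStats(blue)
for i in range(1,n):
    if st[i,4]>8: print("blue",st[i],ce[i]+[x0,y0],onz(c,*(ce[i]+[x0,y0]),.066))
w=((h[...,1]<60)&(h[...,2]>90)).astype(np.uint8)
n,l,st,ce=cv2.connectedComponentsWithStats(w);i=1+st[1:,4].argmax()
cs,_=cv2.findContours((l==i).astype(np.uint8),0,1)
k=max(cs,key=cv2.contourArea);rc=cv2.minAreaRect(k);b=cv2.boxPoints(rc)+[x0,y0]
print(rc,[onz(c,*p,.06).round(3).tolist() for p in b])
cv2.imwrite("pics/crop.png",cv2.resize(im[120:225,225:325,::-1],None,fx=5,fy=5))
E
```

```text
((49.5, 52.0), (104.0, 99.0), 90.0) [[0.774, 0.332, 0.06], [0.771, -0.002, 0.06], [0.421, 0.0, 0.06], [0.423, 0.327, 0.06]]
```

View pics/crop.png

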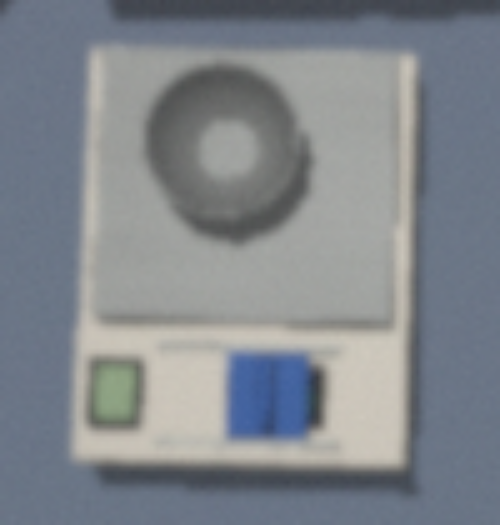

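The crop shows the scale's front corners at crop px (72,458) and (408,465). The plate spans 228–310 by 352–438 with its ridge at about x=270, and a dark strip of open well lies to its right, up to 323.

```bash
python3 - <<'E'
from h import *
c=np.load("top0.npz")
f=lambda u,v,z:onz(c,225+(u-2)/5,120+(v-2)/5,z)
FL,FR,BL,BR=[f(*p,.06) for p in((74,458),(408,467),(92,46),(416,55))]
for a in(FL,FR,BL,BR):print(a.round(4))
print("yaw",np.arctan2(*(BL-FL)[1::-1]),np.arctan2(*(BR-FR)[1::-1]),-np.arctan2(*(FL-FR)[:2]), np.linalg.norm(FL-FR),np.linalg.norm(FL-BL))
print("plate",f(269,395,.064),"ridgetop",f(270,395,.082))
print("bottle1 tape",onz(c,190,193,.1),onz(c,200,249,.02))
cen=(FL+FR+BL+BR)/4;y=-0.03
for y in(-.05,-.03,-.01,.01):
  R=np.array([[np.cos(y),-np.sin(y)],[np.sin(y),np.cos(y)]]);print(y,"well",cen[:2]+R@[-.095,-.035])
E
```

```text
[0.4649 0.28   0.06  ]
[0.4576 0.0588 0.06  ]
[0.743  0.2712 0.06  ]
[0.7353 0.0526 0.06  ]
yaw -0.03192925757913214 -0.02222683055880101 -0.03309982971918001 0.22135258857475973 0.27823902783516263
plate [0.50563335 0.15049579 0.064     ] ridgetop [0.50404605 0.14773229 0.082     ]
bottle1 tape [0.52235614 0.43098385 0.1       ] [0.33953833 0.42120837 0.02      ]
-0.05 well [0.5035686  0.13545312]
-0.03 well [0.50419205 0.13352668]
-0.01 well [0.5048539  0.13161309]
0.01 well [0.50555389 0.12971313]
```

```bash
cat > go.py <<'E'
# usage: go.py tipx tipy tipz yaw -> total turn and shift in units of the moves
import sys,numpy as np
from bench import r
from scipy.spatial.transform import Rotation as R
x,y,z,w=map(float,sys.argv[1:])
s=r.read_state();q=R.from_quat(s["eef_rot"])
T=R.from_euler("z",w)*R.from_quat([0,1,0,0]) # tool x=-own x, y=own y, z down
p=np.array(s["ee_pos"]);tip=p+q.apply([0,0,.182])
print("t",round(s["time"],2),"tip",tip.round(4),"F",np.round(s["ft_force"],1),"width",s["width"])
print("turn",((q.inv()*T).as_rotvec()/.12).round(2))
d=np.array([x,y,z+.182])-p
print("shift now",(q.inv().apply(d)/.04).round(2),"shift after turn",(T.inv().apply(d)/.04).round(2))
E
python3 go.py .503 .100 .16 -.03
python3 -m inch '[[0,0,0,0,0,-0.8],[0,0,0,0,0,-0.8],[0,0,0,0,0,-0.8],[0,0,0,0,0,-0.7],[0,0,0,0,0,0]]' -1 20
python3 go.py .503 .100 .16 -.03
```

```text
t 0.1 tip [0.2449 0.5747 0.222 ] F [ 0.4  0.5 -0. ] width 0.0870833466566403
turn [-0.01 -0.   -3.11]
shift now [-10.59  -8.39   1.56] shift after turn [ -6.8  -11.67   1.55]
time: 0.52
ee_pos: [0.245, 0.5749, 0.4043]
eef_rot: [0.013, 1.0, -0.0, -0.0]
ft_force: [-1.0, -0.5, -0.1]
width: 0.0613
grip_force: 0.0
t 0.52 tip [0.245  0.5748 0.2223] F [-1.  -0.5 -0.1] width 0.06131527506245822
turn [-0.01 -0.    0.03]
shift now [ -6.77 -11.69   1.56] shift after turn [ -6.8  -11.67   1.56]
```

```bash

python3 -m inch '[[0,-0.8,0,0,0,0],[0,-0.9,0,0,0,0],[-0.2,-0.9,0,0,0,0],[-0.4,-0.9,0,0,0,0],[-0.5,-0.9,0,0,0,0]]'
python3 -m inch '[[-0.5,-0.9,0,0,0,0],[-0.5,-0.9,0,0,0,0],[-0.5,-0.9,0,0,0,0],[-0.5,-0.9,0,0,0,0],[-0.5,-0.9,0,0,0,0]]'
python3 -m inch '[[-0.7,-0.9,0,0,0,0],[-0.8,-0.9,0.2,0,0,0],[-0.8,-0.5,0.4,0,0,0],[-0.8,0,0.4,0,0,0],[0,0,0,0,0,0]]'
python3 go.py .503 .100 .16 -.03
python3 - <<'E'
from bench import eyes
import cv2,numpy as np
c=eyes.camera("wrist");cv2.imwrite("pics/w1.png",c["pixels"][:,:,::-1]);np.savez("w1.npz",**c)
E
```

```text
time: 0.93
ee_pos: [0.2828, 0.3962, 0.4046]
eef_rot: [0.016, 1.0, 0.0, -0.0]
ft_force: [1.3, 0.5, 0.9]
width: 0.0284
grip_force: 0.0
time: 1.35
ee_pos: [0.3783, 0.2126, 0.4048]
eef_rot: [0.017, 1.0, 0.0, -0.0]
ft_force: [0.5, -0.1, 0.1]
width: 0.0014
grip_force: 0.0
time: 1.77
ee_pos: [0.4953, 0.1254, 0.3618]
eef_rot: [0.019, 1.0, -0.002, -0.002]
ft_force: [-2.6, 0.3, 0.1]
width: 0.0006
grip_force: 0.0
t 1.77 tip [0.4947 0.1247 0.1798] F [-2.6  0.3  0.1] width 0.0005641488674784374
turn [-0.03 -0.03 -0.07]
shift now [-0.22 -0.63  0.5 ] shift after turn [-0.21 -0.63  0.5 ]
```

View pics/w1.png

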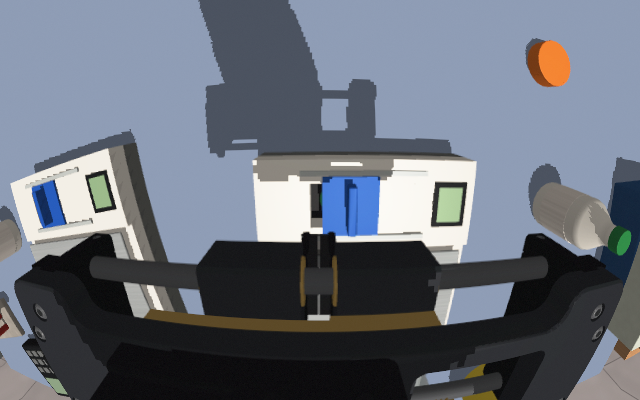

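The wrist view shows the plate's front edge at about px (322,178)–(379,178), the ridge top at about (349,186)–(353,236), and the open well strip's left edge at about (311,185). The scale's front top edge is at about (254,160)–(474,160).

```bash
python3 - <<'E'
from h import *
c=np.load("w1.npz")
for n,u,v,z in[("plateFR",322,178,.064),("plateFL",378.5,178,.064),("plateBL",379,234,.064),("ridgeF",352,187,.082),("wellR",310.5,185,.06),("wellR2",310.5,218,.06),("scaleFR",255,160,.06),("scaleFL",475,161,.06),("dispF",434,182,.06),("fing",318,236,.082)]:print(n,onz(c,u,v,z,True).round(4))
print(c["cx"],c["cy"],c["fx"],c["extrinsics"].round(3).tolist())
cv2.imwrite("pics/w1c.png",cv2.resize(c["pixels"][150:250,240:400,::-1],None,fx=5,fy=5,interpolation=0))
E
```

```text
plateFR [0.4771 0.1272 0.064 ]
plateFL [0.4788 0.1795 0.064 ]
plateBL [0.5346 0.181  0.064 ]
ridgeF [0.4822 0.1528 0.082 ]
wellR [0.4842 0.1162 0.06  ]
wellR2 [0.5167 0.1147 0.06  ]
scaleFR [0.4581 0.0655 0.06  ]
scaleFL [0.4643 0.2811 0.06  ]
dispF [0.485  0.2364 0.06  ]
fing [0.5266 0.1217 0.082 ]
318.35280034824865 200.48455132599742 309.70691628693146 [[0.039, 0.961, 0.274, 0.419], [0.999, -0.036, -0.014, 0.127], [-0.004, 0.274, -0.962, 0.342], [0.0, 0.0, 0.0, 1.0]]
```

View pics/w1c.png

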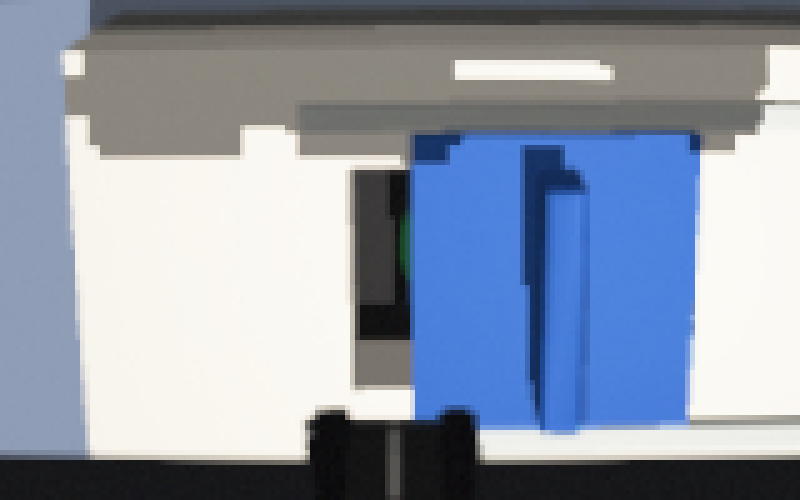

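```bash

python3 -m inch '[[-0.2,-0.1,0.5,0,0,0],[-0.05,-0.1,0.7,0,0,0],[0,0,0.7,0,0,0],[0,0,0.4,0,0,0],[0,0,0,0,0,0]]'
python3 go.py .505 .120 .073 -.03
```

```text
time: 2.23
ee_pos: [0.5002, 0.1195, 0.2712]
eef_rot: [0.016, 1.0, -0.001, -0.002]
ft_force: [-0.4, -0.6, 0.2]
width: 0.0005
grip_force: 0.0
t 2.23 tip [0.4993 0.1193 0.0892] F [-0.4 -0.6  0.2] width 0.0004925008564351297
turn [-0.01 -0.04 -0.02]
shift now [-0.12  0.02  0.4 ] shift after turn [-0.12  0.02  0.4 ]
```

```bash

python3 -m inch '[[-0.1,0,0.2,0,0,0],[0,0,0.2,0,0,0],[0,0.2,0,0,0,0],[0,0.2,0,0,0,0],[0,0.2,0,0,0,0]]'
python3 -m inch '[[0,0.2,0,0,0,0],[0,0.2,0,0,0,0],[0,0.15,0,0,0,0],[0,0,0,0,0,0],[0,0,0,0,0,0]]'
python3 go.py .505 .176 .073 -.03
```

```text
time: 2.65
ee_pos: [0.5069, 0.1443, 0.2587]
eef_rot: [0.015, 1.0, 0.0, 0.0]
ft_force: [0.8, -1.1, -0.8]
width: 0.0006
grip_force: 0.8
time: 3.07
ee_pos: [0.5073, 0.1657, 0.2579]
eef_rot: [0.015, 1.0, 0.0, -0.0]
ft_force: [0.5, 0.1, 0.3]
width: 0.0005
grip_force: 0.0
t 3.07 tip [0.5073 0.1657 0.0759] F [0.5 0.1 0.3] width 0.0005181100416339988
turn [ 0. -0.  0.]
shift now [0.07 0.26 0.07] shift after turn [0.07 0.26 0.07]
```

```bash

python3 -m inch '[[0,0.1,0.05,0,0,0],[0,0.1,0.05,0,0,0],[0,0.1,0,0,0,0],[0,0.05,0,0,0,0],[0,0,0,0,0,0]]'
python3 -m inch '[[0,0.05,0,0,0,0],[0,0.05,0,0,0,0],[0,0,0,0,0,0],[0,0,0,0,0,0],[0,0,0,0,0,0]]'
python3 -m inch '[[0,0.05,0,0,0,0],[0,0.05,0,0,0,0],[0,0,0,0,0,0],[0,0,0,0,0,0],[0,0,0,0,0,0]]'
python3 go.py .505 .135 .12 -.03
python3 - <<'E'
from bench import eyes
import cv2,numpy as np
c=eyes.camera("wrist");cv2.imwrite("pics/w2.png",cv2.resize(c["pixels"][130:260,220:460,::-1],None,fx=3,fy=3,interpolation=0));np.savez("w2.npz",**c)
E
```

```text
time: 3.48
ee_pos: [0.5077, 0.1797, 0.2537]
eef_rot: [0.015, 1.0, 0.0, -0.0]
ft_force: [0.2, 0.7, 0.4]
width: 0.0004
grip_force: 0.0
time: 3.9
ee_pos: [0.508, 0.1833, 0.2541]
eef_rot: [0.015, 1.0, 0.0, 0.0]
ft_force: [-0.2, 0.5, 0.4]
width: 0.0004
grip_force: 0.0
time: 4.32
ee_pos: [0.5083, 0.185, 0.254]
eef_rot: [0.016, 1.0, -0.001, -0.0]
ft_force: [-2.3, -9.8, 5.7]
width: 0.0005
grip_force: 5.0
t 4.32 tip [0.5081 0.1845 0.072 ] F [-2.3 -9.8  5.7] width 0.0004951803736564681
turn [-0.02 -0.01 -0.02]
shift now [ 0.04 -1.26 -1.2 ] shift after turn [ 0.04 -1.25 -1.2 ]
```

View pics/w2.png

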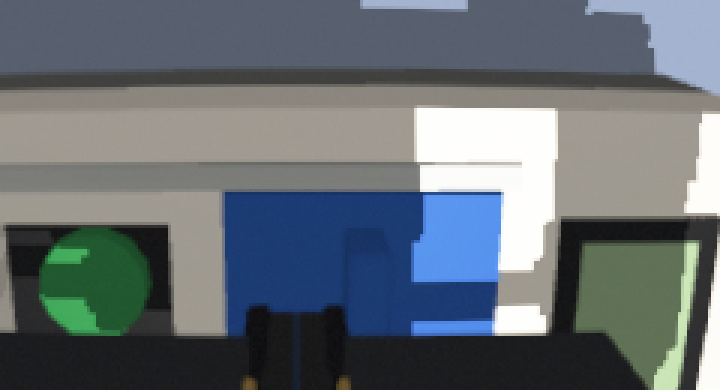

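The shutter is at its stop (about 10 N resistance). The well is fully open, with the key centred at crop px (95,283), and the well's front edge runs from (6,226) to (168,226).

```bash
python3 - <<'E'
from h import *
c=np.load("w2.npz")
for n,u,v,z in[("key",95,283,.038),("keyL",39,285,.038),("keyR",151,283,.038),("wFR",6,226,.06),("wFL",168,226,.06)]:print(n,onz(c,220+u/3,130+v/3,z,True).round(4))
E
python3 -m inch '[[0,-0.2,0,0,0,0],[0,0,-0.5,0,0,0],[0,0,-0.7,0,0,0],[0,-0.5,0,0,0,0],[0,-0.5,0,0,0,0]]'
python3 go.py .505 .135 .07 -.03
```

```text
key [0.504  0.1376 0.038 ]
keyL [0.5043 0.1242 0.038 ]
keyR [0.5043 0.1507 0.038 ]
wFR [0.4834 0.1256 0.06  ]
wFL [0.4844 0.1591 0.06  ]
time: 4.78
ee_pos: [0.5069, 0.1398, 0.3036]
eef_rot: [0.014, 1.0, 0.001, 0.002]
ft_force: [0.1, -0.4, -0.5]
width: 0.0005
grip_force: 0.0
t 4.78 tip [0.5075 0.1402 0.1216] F [ 0.1 -0.4 -0.5] width 0.00048236695598906105
turn [0.02 0.03 0.01]
shift now [ 0.05 -0.12  1.29] shift after turn [ 0.04 -0.12  1.29]
```

```bash

python3 -m inch '[[0.05,-0.08,0.3,0,0,0],[0.02,0,0.5,0,0,0],[0,0,0.4,0,0,0],[0,0,0,0,0,0],[0,0,0,0,0,0]]'
python3 go.py .5045 .137 .036 -.03
```

```text
time: 5.2
ee_pos: [0.5035, 0.136, 0.2537]
eef_rot: [0.015, 1.0, -0.0, -0.001]
ft_force: [1.4, 0.0, 0.3]
width: 0.0002
grip_force: 0.0
t 5.2 tip [0.5033 0.1359 0.0717] F [1.4 0.  0.3] width 0.0001658430552146588
turn [-0.   -0.01 -0.01]
shift now [-0.03  0.03  0.89] shift after turn [-0.02  0.03  0.89]
```

```bash

python3 -m inch '[[-0.02,0.03,0.2,0,0,0],[0,0,0.2,0,0,0],[0,0,0.2,0,0,0],[0,0,0.15,0,0,0],[0,0,0,0,0,0]]'
python3 go.py .5045 .137 .033 -.03
```

```text
time: 5.62
ee_pos: [0.504, 0.1371, 0.2224]
eef_rot: [0.015, 1.0, -0.0, -0.001]
ft_force: [-0.3, -0.1, 0.3]
width: 0.0004
grip_force: 0.0
t 5.62 tip [0.5037 0.137  0.0404] F [-0.3 -0.1  0.3] width 0.0003763567002321523
turn [-0.01 -0.02 -0.01]
shift now [-0.01 -0.    0.19] shift after turn [-0.01 -0.    0.19]
```

```bash

python3 -m inch '[[0,0,0.08,0,0,0],[0,0,0.07,0,0,0],[0,0,0.03,0,0,0],[0,0,0,0,0,0],[0,0,0,0,0,0]]'
python3 -m inch '[[0,0,0.03,0,0,0],[0,0,0,0,0,0],[0,0,0,0,0,0],[0,0,0,0,0,0],[0,0,0,0,0,0]]'
python3 go.py .5045 .137 .033 -.03
```

```text
time: 6.03
ee_pos: [0.5046, 0.1371, 0.217]
eef_rot: [0.015, 1.0, 0.0, 0.0]
ft_force: [0.2, -0.5, 2.9]
width: 0.0006
grip_force: 1.6
time: 6.45
ee_pos: [0.5046, 0.1372, 0.2157]
eef_rot: [0.015, 1.0, 0.0, 0.0]
ft_force: [-0.0, -0.5, 5.2]
width: 0.0007
grip_force: 2.3
t 6.45 tip [0.5047 0.1372 0.0337] F [-0.  -0.5  5.2] width 0.0007231903892390495
turn [ 0.    0.   -0.01]
shift now [ 0.   -0.01  0.02] shift after turn [ 0.   -0.01  0.02]
```

```bash

python3 -m inch '[[0,0,0.04,0,0,0],[0,0,0.02,0,0,0],[0,0,0,0,0,0],[0,0,0,0,0,0],[0,0,0,0,0,0]]'
python3 -m inch '[[0,0,-0.2,0,0,0],[0,0,-0.4,0,0,0],[0,0,-0.6,0,0,0],[0,0,-0.6,0,0,0],[0,0,-0.4,0,0,0]]'
python3 go.py .505 .225 .115 -.03
```

```text
time: 6.87
ee_pos: [0.5048, 0.1371, 0.215]
eef_rot: [0.016, 1.0, 0.0, 0.0]
ft_force: [-10.0, -4.6, 28.5]
width: 0.0004
grip_force: 14.2
time: 7.28
ee_pos: [0.5046, 0.1373, 0.3028]
eef_rot: [0.015, 1.0, 0.0, 0.001]
ft_force: [0.2, 0.7, -0.2]
width: 0.0004
grip_force: 0.0
t 7.28 tip [0.5048 0.1374 0.1208] F [ 0.2  0.7 -0.2] width 0.00043703932499027483
turn [ 0.01  0.01 -0.01]
shift now [0.06 2.19 0.15] shift after turn [0.06 2.19 0.15]
```

```bash

python3 -m inch '[[0,0.6,0,0,0,0],[0,0.8,0,0,0,0],[0,0.7,0,0,0,0],[0,0.15,0,0,0,0],[0,0,0.2,0,0,0]]'
python3 -m inch '[[0,0,0.4,0,0,0],[0,0,0.4,0,0,0],[0,0,0.15,0,0,0],[0,0,0,0,0,0],[0,0,0,0,0,0]]'
python3 go.py .505 .150 .072 -.03
```

```text
time: 7.7
ee_pos: [0.5071, 0.2298, 0.2936]
eef_rot: [0.013, 1.0, 0.001, 0.001]
ft_force: [-0.4, -0.1, 0.1]
width: 0.0004
grip_force: 0.0
time: 8.12
ee_pos: [0.5074, 0.2263, 0.255]
eef_rot: [0.016, 1.0, -0.0, -0.0]
ft_force: [0.6, 1.0, -0.6]
width: 0.0003
grip_force: 0.0
t 8.12 tip [0.5073 0.2262 0.073 ] F [ 0.6  1.  -0.6] width 0.00025590307725448344
turn [-0.   -0.   -0.02]
shift now [-0.   -1.91  0.03] shift after turn [ 0.   -1.91  0.03]
```

```bash

python3 -m inch '[[0,-0.2,0.02,0,0,0],[0,-0.2,0,0,0,0],[0,-0.2,0,0,0,0],[0,-0.2,0,0,0,0],[0,-0.2,0,0,0,0]]'
python3 -m inch '[[0,-0.2,0,0,0,0],[0,-0.2,0,0,0,0],[0,-0.2,0,0,0,0],[0,-0.15,0,0,0,0],[0,0,0,0,0,0]]'
python3 -m inch '[[0,-0.05,0,0,0,0],[0,-0.05,0,0,0,0],[0,0,0,0,0,0],[0,0,0,0,0,0],[0,0,0,0,0,0]]'
python3 go.py .505 .150 .072 -.03
```

```text
time: 8.53
ee_pos: [0.5063, 0.1862, 0.2549]
eef_rot: [0.016, 1.0, 0.0, 0.001]
ft_force: [0.0, 1.9, 0.9]
width: 0.0003
grip_force: 0.8
time: 8.95
ee_pos: [0.5052, 0.1554, 0.2543]
eef_rot: [0.016, 1.0, -0.0, -0.0]
ft_force: [0.5, -0.6, 0.0]
width: 0.0006
grip_force: 0.0
time: 9.37
ee_pos: [0.505, 0.1533, 0.2542]
eef_rot: [0.015, 1.0, -0.0, -0.0]
ft_force: [0.7, -1.1, -0.3]
width: 0.0006
grip_force: 0.0
t 9.37 tip [0.5049 0.1533 0.0722] F [ 0.7 -1.1 -0.3] width 0.0006231207976574433
turn [-0. -0. -0.]
shift now [-0.   -0.08  0.01] shift after turn [-0.   -0.08  0.01]
```

```bash

python3 -m inch '[[0,-0.05,0,0,0,0],[0,-0.05,0,0,0,0],[0,0,0,0,0,0],[0,0,0,0,0,0],[0,0,0,0,0,0]]'
python3 -m inch '[[0,-0.03,0,0,0,0],[0,-0.03,0,0,0,0],[0,0,0,0,0,0],[0,0,0,0,0,0],[0,0,0,0,0,0]]'
python3 go.py .505 .148 .072 -.03
```

```text
time: 9.78
ee_pos: [0.5047, 0.1502, 0.2543]
eef_rot: [0.015, 1.0, 0.001, 0.0]
ft_force: [1.0, 5.1, -3.0]
width: 0.0002
grip_force: 2.7
time: 10.2
ee_pos: [0.5046, 0.1497, 0.2544]
eef_rot: [0.014, 1.0, 0.002, 0.001]
ft_force: [2.2, 12.6, -5.8]
width: 0.0004
grip_force: 6.4
t 10.2 tip [0.5048 0.1504 0.0724] F [ 2.2 12.6 -5.8] width 0.00037955025984588405
turn [0.03 0.01 0.02]
shift now [-0.01 -0.04  0.01] shift after turn [-0.01 -0.04  0.01]
```

At the closed stop (12.6 N). Back off, lift and check.

```bash

python3 -m inch '[[0,0.15,0,0,0,0],[0,0.15,0,0,0,0],[0,0.1,-0.4,0,0,0],[0,0,-0.8,0,0,0],[0,0,-0.8,0,0,0]]'
python3 -m inch '[[0,0,-0.5,0,0,0],[0,0,-0.3,0,0,0],[0,0,0,0,0,0],[0,0,0,0,0,0],[0,0,0,0,0,0]]'
python3 - <<'E'
from bench import eyes
import cv2,numpy as np
c=eyes.camera("wrist");cv2.imwrite("pics/w3.png",c["pixels"][:,:,::-1])
E
```

```text
time: 10.62
ee_pos: [0.5049, 0.1627, 0.3344]
eef_rot: [0.015, 1.0, -0.001, -0.001]
ft_force: [-0.1, 0.9, 0.3]
width: 0.0006
grip_force: 0.0
time: 11.03
ee_pos: [0.5049, 0.1627, 0.3647]
eef_rot: [0.015, 1.0, -0.001, -0.001]
ft_force: [-0.6, -1.0, -0.2]
width: -0.0001
grip_force: 0.0
```

View pics/w3.png

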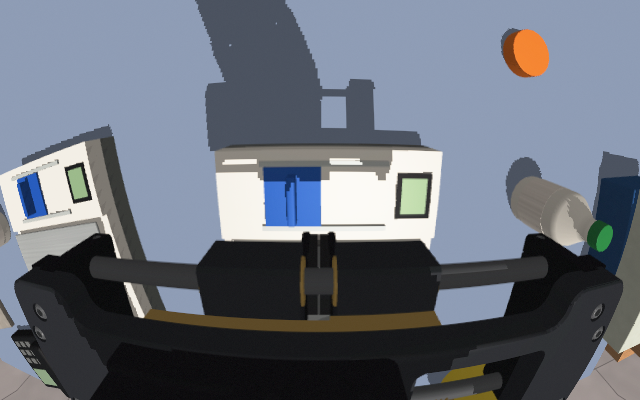

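The shutter, at px (264–321, 167–226), covers the whole well. Bottle 1 and the tape are standing as before, and the arm is clear.

```bash
python3 -c "
from bench import job
print(job.close_job())"
```

```text
the job is handed in; nothing more can be done
None
```

I tared scale A: I opened its shutter to the stop, pressed the key to its stop and released it, and closed the shutter to its stop. I handed the job in at about 11 s of the 51 s, but `close_job()` returned no verdict. I lifted clear of the key without watching it rise, and the last picture, from the wrist camera, doesn't show the bowl or jar.

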